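# Release the latched key on the tempering machine's control box

### The job

One of the four white keys on the tempering machine's control box is still latched down from the last batch, though you cannot see which. Feel for it with a closed fingertip: a free key gives under a light tap, the latched one does not. Press that one firmly all the way down so that its latch lets go, then take the finger away and let it spring up; the other three may only be tapped lightly, a few millimetres and no more, and everything around the box stays where it is.

Things in the scene. Friction and masses are not known exactly. Their poses are not given: they have to be found in the camera images.
- panel: Stainless steel control box of the tempering machine, fixed to the table, 120 x 240 x 60 mm. Origin: centre of its underside. Its z is up, its y runs along the row of four keys, 50 mm apart (at y = -75, -25, 25 and 75 mm, x = 0 in its frame).
- key1_top (a point): Centre of the top of key 1, counted from the box's -y end; four identical white keys, tops 32 x 32 mm, 74 to 82 mm above the table. Caps stand unevenly by up to 4 mm, so height does not tell which is latched. Moves straight down. A free key gives at once (1.5 N to start, 2.3 N at 5 mm), springs back, whole travel 13 mm; pushed more than about 5 mm down it counts as pressed, not tapped.
- key2_top (a point): Centre of the top of key 2, counted from the box's -y end; four identical white keys, tops 32 x 32 mm, 74 to 82 mm above the table. Caps stand unevenly by up to 4 mm, so height does not tell which is latched. Moves straight down. A free key gives at once (1.5 N to start, 2.3 N at 5 mm), springs back, whole travel 13 mm; pushed more than about 5 mm down it counts as pressed, not tapped.
- key3_top (a point): Centre of the top of key 3, counted from the box's -y end; four identical white keys, tops 32 x 32 mm, 74 to 82 mm above the table. Caps stand unevenly by up to 4 mm, so height does not tell which is latched. Moves straight down. A free key gives at once (1.5 N to start, 2.3 N at 5 mm), springs back, whole travel 13 mm; pushed more than about 5 mm down it counts as pressed, not tapped.
- key4_top (a point): Centre of the top of key 4, counted from the box's -y end; four identical white keys, tops 32 x 32 mm, 74 to 82 mm above the table. Caps stand unevenly by up to 4 mm, so height does not tell which is latched. Moves straight down. A free key gives at once (1.5 N to start, 2.3 N at 5 mm), springs back, whole travel 13 mm; pushed more than about 5 mm down it counts as pressed, not tapped.
- latch (a joint): Hidden catch in the box, m: 0 while it holds a key (no telling which), about 0.005 once released; free keys do not move it. The latched key, caught 4 mm down, gives 1 to 1.5 mm at 5 N; pressed with 7 to 9 N it goes down 9 mm in all to a hard stop, the catch letting go only at about 8 mm. Let go, it rises to 4 mm above where it was.
- jar: Bystander, loose: amber jar with black lid, 72 mm across, 95 mm tall. Origin: centre of its underside.
- cup_a: Bystander, loose: small steel cup, 68 mm across, 42 mm tall. Origin: centre of its underside.
- cup_b: Bystander, loose: second small steel cup, 68 mm across, 42 mm tall. Origin: centre of its underside.
- mould: Bystander, loose: clear chocolate mould with six round hollows, 100 x 75 x 24 mm. Origin: centre of its underside.
- scraper: Bystander, loose: bench scraper lying flat, 84 x 104 x 18 mm, red grip. Origin: near its middle, on the table.
- knife: Bystander, loose: palette knife lying flat, 26 x 198 x 16 mm, wooden grip. Origin: near its middle, on the table.
- candy: Bystander, loose: pink sweet, 32 mm across, 34 mm tall. Origin: centre of its underside.

How it is judged:
By the outcome, as a careful person would: the job done as asked, in the order asked, and still so for the second after the job is handed in, with the robot touching nothing.
It also fails if it takes over 51 s, if anything falls off the work surface, if the arm or the gripper's body presses on something with over 40 N, if the wrist force passes 120 N, or if a joint passes its speed limit or range.

### The arm

A 6-joint arm with a two-finger parallel gripper is mounted at the origin on the work surface. World frame = base frame: x ahead of the robot, y to its left, z up, the work surface at z = 0. Lengths are in m, angles in degrees, forces in N, time in s.
With the tool pointing down it reaches from about 0.25 to 0.725 m from the base axis. Payload 9.7 kg.
Tool frame: the origin (TCP) lies midway between the tips of the shut fingers; the grasp point (between the pads) lies 19 mm behind it (bot.pinch_z is the distance from the TCP to the grasp point, in m); z points along the fingers, y is the line along which they close (so a half turn about z gives the same grasp; the last joint's range is limited). The gripper opens to 85 mm and grips with 20 to 120 N. Pads are 22 mm wide; open, the fingers measure 114 mm over their backs; the gripper's body (76 mm by 85 mm) begins 54 mm behind the grasp point. The pads swing forward as they close: fully open they stand 13 mm farther back than shut.
Start: joints at [0, 4.979, 10.078, 95.1, 0, 90], TCP at [0.55, -0, 0.231] pointing down, gripper open.
Joint ranges: [-179.16, 179.16], [-48.56, 103.87], [-65.8, 70.77], [-126.05, 130.52], [-82.76, 87.17], [-180, 180]. Speed limits (degrees/s): [127.2, 127.2, 147.25, 180, 180, 180].

### API

Orientations are given as [roll, pitch, yaw] about the fixed x, y, z axes, in that order (R = Rz(yaw) Ry(pitch) Rx(roll)).
In Python, from workcell import sensors, camera, camera_params, ticket, bot gives the robot as it stands.
- The arm moves only by the shell command python3 -m jog 'ROWS' [FORCE]. ROWS is JSON, a list that holds one entry, the list of rows, each a list of 5 numbers: the shift along the world's x, y, z in units of 50 mm (1.0 is 50 mm), then the turn about the world's z in units of 5 degrees (1.0 is 5 degrees), then the opening, from 0 (shut) to 1 (fully open). In form: [[[tx, ty, tz, yaw, grip], ...]]. A call has 1 to 8 rows; each row shifts and turns the commanded pose from where the row before left it; what a row does not reach is not made up. A row lasts 1/10 s, in which the tool goes at most 50 mm and 8.59 degrees, less where a joint would pass 70% of its speed; a pose out of reach is approached as far as the arm can. A call is refused whole if a number of a shift passes 1 or a number of a turn 1, either way. A call with a gripper value outside its range is refused whole. The fingers move at their own pace and stop on an object; FORCE is the grip in N (left out, the last holds). Time passes only in rows, so rows that do not move let the fingers close. It gives the time, the measured TCP pose, the force, the opening and the grip force at its end, in the units of the state.
- sensors.get_obs(): the state, without advancing time (a new reading comes with each control period).
- camera(name): name is "scene" or "side" or "wrist"; returns the picture (400x640x3 uint8, blue, green, red); there is no depth.
- camera_params(name): a dict with "fx", "fy", "cx", "cy" (pixels), "T" (4x4, takes a point from camera to world coordinates); the wrist camera has in their place "tool_from_camera" (4x4, takes a point from camera to tool coordinates, whose origin is the TCP and whose axes are the flange's). Camera axes: x right, y down, z forward; pixel columns grow to the right and rows downward; lengths in m; the calibration is good to about 2 mm. A picture is of the moment at which its call begins: read the wrist's pose just before it. camera_params takes no time and is no camera call.
- ticket.job_done(): hands the job in; it is judged then, once.
The state is a dict: "time": time; "q": joint angles; "qd": joint speeds; "joint_efforts": joint torques, N m; "ee_pos": TCP position; "tcp_rot": TCP orientation; "wrist_force": force on the tool from outside, world axes, zero at the start; "torque": the same for the moment, N m; "opening": finger opening in m; "grasp_force": force on a finger pad.
Only numpy, scipy, OpenCV 4.12 (cv2) and the standard library are available. Lean on these libraries where they do the work, as an engineer would, in place of code of your own. Each camera call takes 0.05 s, during which the arm holds its last target. There are 200 camera calls.

## Working session

There is one attempt and no reset: what is moved stays moved. The work goes in short steps, Python scripts to look and compute and a shell command to move; the robot and the scene stay as the last step left them, time stands still between calls to the robot, and variables do not carry over. Pictures are saved under pics/ and viewed, at most 10 in all, crops included, and the job is handed in when it is done.

```bash
mkdir -p pics
python3 - <<'E'
from workcell import sensors,camera,camera_params
import cv2,numpy as np
o=sensors.get_obs();print(o)
for n in("scene","side","wrist"):
    cv2.imwrite(f"pics/{n}0.png",camera(n))
    print(n,{k:np.round(v,4).tolist() for k,v in camera_params(n).items()})
E
```

```text
{'time': 0.0, 'q': array([3.18733257e-04, 5.01198668e+00, 1.00338785e+01, 9.50992847e+01,
       1.73775148e-04, 8.99997290e+01]), 'qd': array([ 0.03652747, -0.05547949,  0.01091066, -0.00690927,  0.0226246 ,
        0.13282771]), 'joint_efforts': array([ 7.68234549e-04, -5.20392072e+01,  4.64802504e+01,  1.63646933e-02,
        2.23589603e-05, -6.77332673e-05]), 'ee_pos': array([5.49770231e-01, 3.92273175e-06, 2.30569406e-01]), 'tcp_rot': array([-1.79922607e+02, -1.74141064e-04,  9.00005895e+01]), 'wrist_force': array([ 0.35408626, -0.40021798, -0.52095565]), 'torque': array([-0.0384825 ,  0.00983959,  0.01486944]), 'grasp_force': 0.0, 'opening': 0.08517819459719356}
scene {'fx': 406.129, 'fy': 406.129, 'cx': 319.1599, 'cy': 197.1034, 'T': [[0.2308, 0.6558, -0.7188, 1.1996], [0.9729, -0.1636, 0.1632, -0.0933], [-0.0106, -0.737, -0.6758, 0.6629], [0.0, 0.0, 0.0, 1.0]]}
side {'fx': 381.2107, 'fy': 381.2107, 'cx': 316.1422, 'cy': 195.6212, 'T': [[0.9118, -0.2834, 0.2973, 0.3494], [-0.4105, -0.6497, 0.6398, -0.4689], [0.0118, -0.7054, -0.7087, 0.6559], [0.0, 0.0, 0.0, 1.0]]}
wrist {'fx': 328.2615, 'fy': 328.2615, 'cx': 322.2131, 'cy': 201.7147, 'tool_from_camera': [[-0.0013, -0.9557, -0.2944, 0.0752], [1.0, -0.001, -0.0011, 0.0012], [0.0008, -0.2944, 0.9557, -0.1435], [0.0, 0.0, 0.0, 1.0]]}
```

View pics/scene0.png

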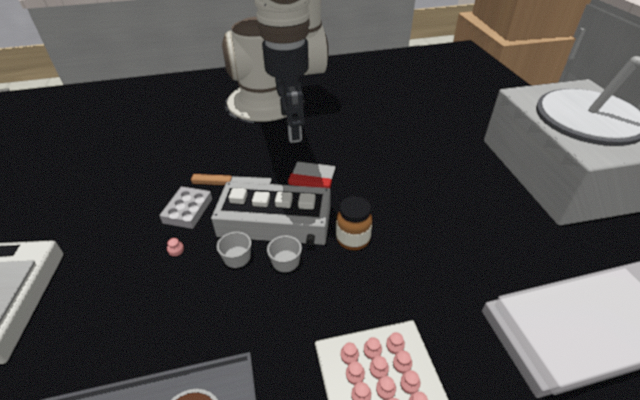

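View pics/wrist0.png

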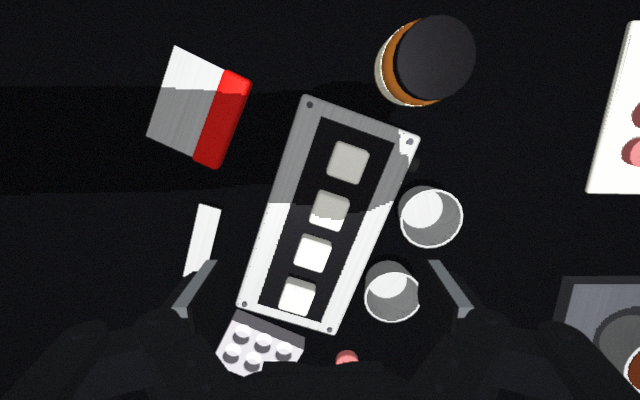

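View pics/side0.png

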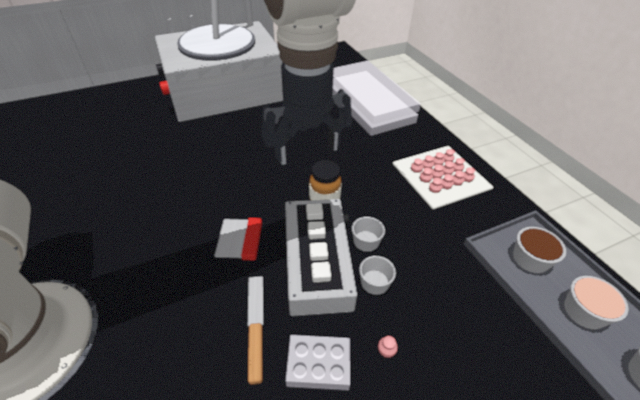

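The wrist view shows the box with four keys at about (348,163), (329,211), (312,253) and (297,296). The jar is near (430,60) and the cups are to the right at (430,217) and (391,292). The side and scene views agree: the row is clear from above, and the jar is off the far end. Next I'll cast rays to the key tops.

```bash
cat > h.py <<'E'
import cv2,numpy as np
from scipy.spatial.transform import Rotation as R
from workcell import sensors,camera,camera_params
def T(n,o=None):
    p=camera_params(n)
    if n!="wrist": return p,np.array(p["T"])
    M=np.eye(4);M[:3,:3]=R.from_euler("xyz",o["tcp_rot"],degrees=True).as_matrix();M[:3,3]=o["ee_pos"]
    return p,M@np.array(p["tool_from_camera"])
def ray(n,uv,o=None):
    p,M=T(n,o);d=M[:3,:3]@[(uv[0]-p["cx"])/p["fx"],(uv[1]-p["cy"])/p["fy"],1]
    return M[:3,3],d/np.linalg.norm(d)
def plane(n,uv,z,o=None):
    c,d=ray(n,uv,o);return c+d*(z-c[2])/d[2]
def tri(rs):
    A=sum(np.eye(3)-np.outer(d,d) for c,d in rs);b=sum((np.eye(3)-np.outer(d,d))@c for c,d in rs)
    return np.linalg.solve(A,b)
def blobs(img,seeds,tol=22):
    out=[]
    for s in seeds:
        m=np.zeros((402,642),np.uint8)
        cv2.floodFill(img.copy(),m,s,0,(tol,)*3,(tol,)*3,cv2.FLOODFILL_MASK_ONLY|cv2.FLOODFILL_FIXED_RANGE|4|(255<<8))
        c=max(cv2.findContours(m[1:-1,1:-1],0,2)[0],key=cv2.contourArea)
        (u,v),(w,h),a=cv2.minAreaRect(c);out.append((u,v,w,h,a))
    return np.array(out)
E
python3 - <<'E'
from h import *
o=sensors.get_obs();np.set_printoptions(precision=4,suppress=True)
W=blobs(cv2.imread("pics/wrist0.png"),[(348,160),(330,205),(313,250),(299,293)])
S=blobs(cv2.imread("pics/side0.png"),[(314,209),(316,227),(318,248),(320,269)])
C=blobs(cv2.imread("pics/scene0.png"),[(307,200),(284,198),(261,197),(238,194)])
print(W,S,C,sep="\n")
for w,s,c in zip(W,S,C):
    print(plane("wrist",w[:2],.078,o),plane("side",s[:2],.078),plane("scene",c[:2],.078),tri([ray("wrist",w[:2],o),ray("side",s[:2])]))
for uv in((310,104),(410,142),(243,304),(329,329)): print(plane("wrist",uv,.06,o))
a=cv2.resize(cv2.imread("pics/wrist0.png")[130:330,230:430],(600,600))
cv2.imwrite("pics/w0c.png",a)
E
```

```text
[[347.5256 163.0548  32.6365  33.5763  19.9831]
 [330.15   208.55    31.6228  23.0846  18.4349]
 [312.2    254.9     30.6741  27.5118  18.4349]
 [296.3    299.6     30.0416  26.2469  18.4349]]
[[314.5    210.5     15.      15.      90.    ]
 [316.     225.5      7.      14.      90.    ]
 [318.2823 249.1706  12.8083  15.1092  85.6013]
 [321.     269.5     13.      16.      90.    ]]
[[306.5    201.      14.      15.      90.    ]
 [279.4505 197.9951  22.3883  16.4181   5.7106]
 [260.     197.       8.      14.      90.    ]
 [237.     192.5      9.      14.      90.    ]]
[0.5737 0.0207 0.078 ] [0.5709 0.0147 0.078 ] [0.5829 0.0192 0.078 ] [0.5737 0.0197 0.0719]
[ 0.5581 -0.0229  0.078 ] [ 0.5572 -0.0234  0.078 ] [ 0.5598 -0.0348  0.078 ] [ 0.5577 -0.023   0.0774]
[ 0.5405 -0.0714  0.078 ] [ 0.5372 -0.0781  0.078 ] [ 0.5466 -0.0747  0.078 ] [ 0.5398 -0.0742  0.072 ]
[ 0.5234 -0.1226  0.078 ] [ 0.523  -0.1212  0.078 ] [ 0.5202 -0.1213  0.078 ] [ 0.5231 -0.1218  0.0789]
[0.5394 0.0722 0.06  ]
[0.6338 0.0375 0.06  ]
[ 0.4625 -0.1402  0.06  ]
[ 0.558  -0.1732  0.06  ]
```

View pics/w0c.png

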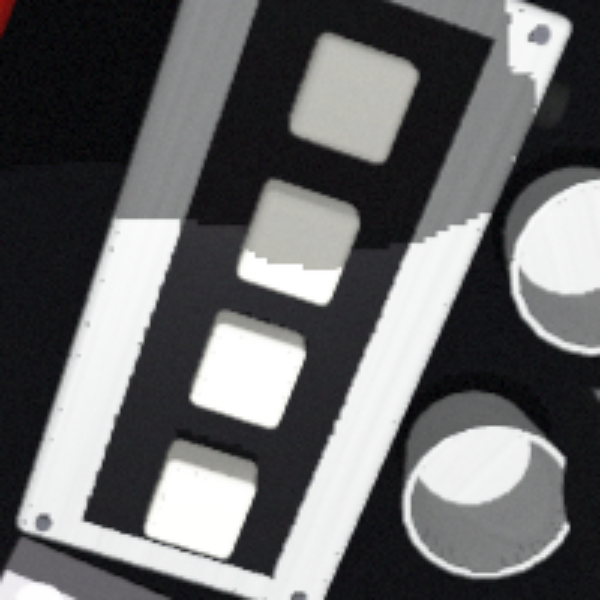

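The tops sit on one line. The screws put the box centre at about (0.5485, -0.051), the row runs along (0.331, 0.944), and the end keys are 152 mm apart against the 150 given. From that the keys are K4 (0.573, 0.020), K3 (0.557, -0.027), K2 (0.540, -0.075) and K1 (0.524, -0.122). I'll close the fingers and go over K4.

```bash
python3 -m jog '[[[0.24,0.2,-0.6,0,0],[0.24,0.2,-0.6,0,0],[0,0,-0.6,0,0],[0,0,-0.6,0,0],[0,0,-0.2,0,0],[0,0,0,0,0],[0,0,0,0,0],[0,0,0,0,0]]]' 40
python3 -m jog '[[[0,0,0,0,0],[0,0,0,0,0]]]'
```

```text
time: 0.95
ee_pos: [0.5749, 0.02, 0.1032]
tcp_rot: [179.8, -0.0, 90.0]
wrist_force: [-0.1, 0.2, -0.2]
opening: -0.0003
grasp_force: 0.0
time: 1.15
ee_pos: [0.5744, 0.02, 0.1022]
tcp_rot: [179.9, -0.0, 90.0]
wrist_force: [-0.0, 0.0, -0.1]
opening: 0.0002
grasp_force: 0.0
```

```bash
python3 -m jog '[[[0,0,-0.16,0,0],[0,0,-0.16,0,0],[0,0,0,0,0],[0,0,0,0,0]]]' | egrep 'ee_pos|wrist'
for i in 1; do :; done
python3 -m jog '[[[0,0,-0.02,0,0],[0,0,0,0,0],[0,0,0,0,0]]]' | egrep 'ee_pos|wrist'
python3 -m jog '[[[0,0,-0.02,0,0],[0,0,0,0,0],[0,0,0,0,0]]]' | egrep 'ee_pos|wrist'
python3 -m jog '[[[0,0,-0.02,0,0],[0,0,0,0,0],[0,0,0,0,0]]]' | egrep 'ee_pos|wrist'
python3 -m jog '[[[0,0,-0.02,0,0],[0,0,0,0,0],[0,0,0,0,0]]]' | egrep 'ee_pos|wrist'
```

```text
ee_pos: [0.5737, 0.02, 0.0847]
wrist_force: [0.2, 0.1, 0.3]
ee_pos: [0.5741, 0.02, 0.0845]
wrist_force: [-1.1, -0.4, 0.0]
ee_pos: [0.574, 0.02, 0.0833]
wrist_force: [0.5, 0.6, 0.4]
ee_pos: [0.574, 0.02, 0.0822]
wrist_force: [0.1, 0.2, 0.2]
ee_pos: [0.574, 0.02, 0.0812]
wrist_force: [0.7, -0.3, 0.6]
```

```bash
python3 -m jog '[[[0,0,-0.02,0,0],[0,0,0,0,0],[0,0,0,0,0]]]' | egrep 'ee_pos|wrist'
python3 -m jog '[[[0,0,-0.02,0,0],[0,0,0,0,0],[0,0,0,0,0]]]' | egrep 'ee_pos|wrist'
python3 -m jog '[[[0,0,-0.02,0,0],[0,0,0,0,0],[0,0,0,0,0]]]' | egrep 'ee_pos|wrist'
```

```text
ee_pos: [0.574, 0.02, 0.0802]
wrist_force: [-0.1, -0.5, 1.1]
ee_pos: [0.574, 0.02, 0.0793]
wrist_force: [0.2, 0.5, -0.6]
ee_pos: [0.574, 0.02, 0.0784]
wrist_force: [-0.3, -0.0, 1.4]
```

```bash
python3 -m jog '[[[0,0,0,0,0]]]' | egrep 'wrist'
python3 -m jog '[[[0,0,-0.02,0,0],[0,0,0,0,0],[0,0,0,0,0]]]' | egrep 'ee_pos|wrist'
python3 -m jog '[[[0,0,0,0,0]]]' | egrep 'wrist'
python3 -m jog '[[[0,0,-0.02,0,0],[0,0,0,0,0],[0,0,0,0,0]]]' | egrep 'ee_pos|wrist'
python3 -m jog '[[[0,0,0,0,0]]]' | egrep 'ee_pos|wrist'
```

```text
wrist_force: [-1.1, 1.0, 0.7]
ee_pos: [0.574, 0.02, 0.0773]
wrist_force: [0.2, 0.1, 1.7]
wrist_force: [0.1, -0.6, 1.4]
ee_pos: [0.574, 0.02, 0.0763]
wrist_force: [-0.5, -1.1, 0.3]
ee_pos: [0.574, 0.02, 0.0763]
wrist_force: [0.2, 0.7, 1.9]
```

```bash
for i in 1 2 3 4 5 6; do python3 -m jog '[[[0,0,0,0,0]]]' | egrep 'wrist'; done
```

```text
wrist_force: [0.4, 0.2, 1.7]
wrist_force: [1.1, -0.2, 1.0]
wrist_force: [0.4, -0.3, 1.3]
wrist_force: [0.5, -0.3, 1.5]
wrist_force: [-0.4, 0.0, 1.2]
wrist_force: [0.2, -0.1, 2.5]
```

```bash
python3 -m jog '[[[0,0,-0.02,0,0],[0,0,0,0,0],[0,0,0,0,0]]]' | egrep 'ee_pos|wrist'
for i in 1 2 3 4; do python3 -m jog '[[[0,0,0,0,0]]]' | egrep 'wrist'; done
```

```text
ee_pos: [0.574, 0.02, 0.0753]
wrist_force: [-0.2, -0.1, 1.2]
wrist_force: [-0.4, -0.1, 2.4]
wrist_force: [0.2, -0.9, 1.8]
wrist_force: [-0.2, 0.1, 2.2]
wrist_force: [0.2, -0.4, 1.7]
```

K4 gives about 1.9 N at roughly 3 mm with a low slope, so it is free. Next is K3.

```bash
python3 -m jog '[[[0,0,0.3,0,0],[0,0,0,0,0],[-0.17,-0.47,0,0,0],[-0.17,-0.47,0,0,0],[0,0,0,0,0],[0,0,-0.14,0,0],[0,0,0,0,0],[0,0,0,0,0]]]' | egrep 'ee_pos|wrist'
python3 -m jog '[[[0,0,-0.03,0,0],[0,0,0,0,0],[0,0,0,0,0]]]' | egrep 'ee_pos|wrist'
python3 -m jog '[[[0,0,0,0,0]]]' | egrep 'wrist'
python3 -m jog '[[[0,0,-0.03,0,0],[0,0,0,0,0],[0,0,0,0,0]]]' | egrep 'ee_pos|wrist'
python3 -m jog '[[[0,0,0,0,0]]]' | egrep 'wrist'
python3 -m jog '[[[0,0,0,0,0]]]' | egrep 'wrist'
```

```text
ee_pos: [0.557, -0.0264, 0.0829]
wrist_force: [-0.2, 0.0, 0.2]
ee_pos: [0.5571, -0.0268, 0.0818]
wrist_force: [-0.1, -0.1, -0.8]
wrist_force: [-0.2, 0.2, -0.3]
ee_pos: [0.5569, -0.027, 0.0802]
wrist_force: [-0.6, -0.4, -1.0]
wrist_force: [0.5, -0.6, 0.5]
wrist_force: [0.6, 0.2, -0.2]
```

```bash
python3 -m jog '[[[0,0,-0.03,0,0],[0,0,0,0,0],[0,0,0,0,0]]]' | egrep 'ee_pos|wrist'
python3 -m jog '[[[0,0,0,0,0]]]' | egrep 'wrist'
python3 -m jog '[[[0,0,0,0,0]]]' | egrep 'wrist'
python3 -m jog '[[[0,0,-0.03,0,0],[0,0,0,0,0],[0,0,0,0,0]]]' | egrep 'ee_pos|wrist'
python3 -m jog '[[[0,0,0,0,0]]]' | egrep 'wrist'
python3 -m jog '[[[0,0,0,0,0]]]' | egrep 'wrist'
```

```text
ee_pos: [0.557, -0.027, 0.0788]
wrist_force: [0.1, -0.4, 0.2]
wrist_force: [0.1, 1.4, -0.0]
wrist_force: [-0.8, -0.3, 0.6]
ee_pos: [0.557, -0.027, 0.0773]
wrist_force: [-0.2, 0.4, 1.9]
wrist_force: [-0.7, 0.1, 0.8]
wrist_force: [0.1, 0.3, 1.0]
```

```bash
python3 -m jog '[[[0,0,-0.03,0,0],[0,0,0,0,0],[0,0,0,0,0]]]' | egrep 'ee_pos|wrist'
for i in 1 2 3 4; do python3 -m jog '[[[0,0,0,0,0]]]' | egrep 'wrist'; done
```

```text
ee_pos: [0.557, -0.027, 0.0757]
wrist_force: [0.3, 0.9, 1.9]
wrist_force: [1.2, 0.2, 1.4]
wrist_force: [-0.2, -0.2, 1.6]
wrist_force: [0.6, 0.1, 1.4]
wrist_force: [-0.1, -0.1, 1.5]
```

```bash
python3 -m jog '[[[0,0,-0.015,0,0],[0,0,0,0,0],[0,0,0,0,0]]]' | egrep 'ee_pos|wrist'
for i in 1 2 3 4; do python3 -m jog '[[[0,0,0,0,0]]]' | egrep 'wrist'; done
```

```text
ee_pos: [0.557, -0.027, 0.075]
wrist_force: [-0.0, 0.5, 1.4]
wrist_force: [0.6, 0.1, 2.5]
wrist_force: [-0.6, -1.0, 1.4]
wrist_force: [-0.2, -0.0, 2.0]
wrist_force: [0.5, -0.5, 2.4]
```

K3 reads 1.9 N after a further 2.3 mm, so it is free too. On to K2.

```bash
python3 -m jog '[[[0,0,0.3,0,0],[0,0,0,0,0],[-0.17,-0.47,0,0,0],[-0.17,-0.47,0,0,0],[0,0,0,0,0],[0,0,-0.14,0,0],[0,0,0,0,0],[0,0,0,0,0]]]' | egrep 'ee_pos|wrist'
python3 -m jog '[[[0,0,-0.03,0,0],[0,0,0,0,0],[0,0,0,0,0]]]' | egrep 'ee_pos|wrist'
python3 -m jog '[[[0,0,0,0,0]]]' | egrep 'wrist'
python3 -m jog '[[[0,0,0,0,0]]]' | egrep 'wrist'
python3 -m jog '[[[0,0,-0.03,0,0],[0,0,0,0,0],[0,0,0,0,0]]]' | egrep 'ee_pos|wrist'
python3 -m jog '[[[0,0,0,0,0]]]' | egrep 'wrist'
python3 -m jog '[[[0,0,0,0,0]]]' | egrep 'wrist'
```

```text
ee_pos: [0.54, -0.0734, 0.0826]
wrist_force: [0.2, -0.8, -0.0]
ee_pos: [0.5401, -0.0738, 0.0815]
wrist_force: [-0.6, 0.3, -0.4]
wrist_force: [1.0, 0.6, 0.0]
wrist_force: [-0.1, 0.2, -0.3]
ee_pos: [0.54, -0.074, 0.08]
wrist_force: [0.1, -1.1, 0.7]
wrist_force: [-0.6, -0.5, 0.3]
wrist_force: [-0.5, -0.6, -0.8]
```

```bash
python3 -m jog '[[[0,0,-0.03,0,0],[0,0,0,0,0],[0,0,0,0,0]]]' | egrep 'ee_pos|wrist'
python3 -m jog '[[[0,0,0,0,0]]]' | egrep 'wrist'
python3 -m jog '[[[0,0,0,0,0]]]' | egrep 'wrist'
python3 -m jog '[[[0,0,-0.03,0,0],[0,0,0,0,0],[0,0,0,0,0]]]' | egrep 'ee_pos|wrist'
python3 -m jog '[[[0,0,0,0,0]]]' | egrep 'wrist'
python3 -m jog '[[[0,0,0,0,0]]]' | egrep 'wrist'
```

```text
ee_pos: [0.54, -0.074, 0.0785]
wrist_force: [-0.2, 0.4, 0.4]
wrist_force: [-0.7, -0.1, -0.3]
wrist_force: [0.3, -0.1, -1.1]
ee_pos: [0.54, -0.074, 0.077]
wrist_force: [0.1, 0.4, -0.3]
wrist_force: [0.0, 0.3, -0.3]
wrist_force: [0.0, -0.7, 0.3]
```

```bash
python3 -m jog '[[[0,0,-0.03,0,0],[0,0,0,0,0],[0,0,0,0,0]]]' | egrep 'ee_pos|wrist'
python3 -m jog '[[[0,0,0,0,0]]]' | egrep 'wrist'
python3 -m jog '[[[0,0,0,0,0]]]' | egrep 'wrist'
python3 -m jog '[[[0,0,-0.03,0,0],[0,0,0,0,0],[0,0,0,0,0]]]' | egrep 'ee_pos|wrist'
python3 -m jog '[[[0,0,0,0,0]]]' | egrep 'wrist'
python3 -m jog '[[[0,0,0,0,0]]]' | egrep 'time|wrist'
```

```text
ee_pos: [0.5399, -0.074, 0.0754]
wrist_force: [0.1, 0.6, -0.2]
wrist_force: [0.6, 0.5, 0.7]
wrist_force: [-0.2, 0.7, 0.1]
ee_pos: [0.5401, -0.074, 0.0742]
wrist_force: [0.9, 0.2, 0.8]
wrist_force: [0.4, -0.7, 1.7]
time: 13.75
wrist_force: [1.1, 0.2, 1.3]
```

```bash
python3 -m jog '[[[0,0,-0.02,0,0],[0,0,0,0,0],[0,0,0,0,0]]]' | egrep 'ee_pos|wrist'
for i in 1 2 3; do python3 -m jog '[[[0,0,0,0,0]]]' | egrep 'ee_pos|wrist'; done
```

```text
ee_pos: [0.5401, -0.074, 0.0732]
wrist_force: [0.4, -1.4, 3.3]
ee_pos: [0.5401, -0.074, 0.0732]
wrist_force: [0.1, -0.1, 3.3]
ee_pos: [0.5401, -0.074, 0.0732]
wrist_force: [0.9, -0.2, 3.3]
ee_pos: [0.5401, -0.074, 0.0732]
wrist_force: [1.2, -0.0, 3.1]
```

```bash
python3 -m jog '[[[0,0,-0.015,0,0],[0,0,0,0,0],[0,0,0,0,0]]]' | egrep 'ee_pos|wrist'
for i in 1 2 ; do python3 -m jog '[[[0,0,0,0,0]]]' | egrep 'ee_pos|wrist'; done
```

```text
ee_pos: [0.5401, -0.074, 0.0727]
wrist_force: [-0.2, -0.5, 5.5]
ee_pos: [0.5401, -0.074, 0.0727]
wrist_force: [-0.1, -0.1, 6.6]
ee_pos: [0.5402, -0.074, 0.0728]
wrist_force: [-0.1, -0.4, 6.3]
```

K2 is stiff: 3.3 N, then 6.3 N within about 1.5 mm, so it is the latched key. I'll press it down in stages to the stop, expected at z of about 0.0655.

```bash
python3 -m jog '[[[0,0,-0.04,0,0],[0,0,-0.04,0,0],[0,0,0,0,0],[0,0,0,0,0]]]' | egrep 'ee_pos|wrist'
python3 -m jog '[[[0,0,-0.03,0,0],[0,0,0,0,0],[0,0,0,0,0]]]' | egrep 'ee_pos|wrist'
```

```text
ee_pos: [0.5402, -0.074, 0.069]
wrist_force: [-1.4, -0.1, 7.4]
ee_pos: [0.5401, -0.074, 0.0675]
wrist_force: [-0.3, -0.6, 8.4]
```

```bash
python3 -m jog '[[[0,0,-0.02,0,0],[0,0,0,0,0],[0,0,0,0,0]]]' | egrep 'ee_pos|wrist'
python3 -m jog '[[[0,0,-0.02,0,0],[0,0,0,0,0],[0,0,0,0,0]]]' | egrep 'ee_pos|wrist'
python3 -m jog '[[[0,0,-0.02,0,0],[0,0,0,0,0],[0,0,0,0,0]]]' | egrep 'ee_pos|wrist'
```

```text
ee_pos: [0.5401, -0.074, 0.0665]
wrist_force: [-0.9, -0.6, 7.8]
ee_pos: [0.5402, -0.074, 0.0655]
wrist_force: [-0.9, 0.8, 8.7]
ee_pos: [0.5402, -0.074, 0.065]
wrist_force: [-2.8, 1.0, 12.5]
```

```bash
python3 -m jog '[[[0,0,-0.02,0,0],[0,0,0,0,0],[0,0,0,0,0]]]' | egrep 'ee_pos|wrist'
python3 -m jog '[[[0,0,0,0,0],[0,0,0,0,0]]]' | egrep 'ee_pos|wrist'
```

```text
ee_pos: [0.5403, -0.074, 0.0649]
wrist_force: [-5.5, 0.9, 19.5]
ee_pos: [0.5403, -0.074, 0.065]
wrist_force: [-5.8, -0.2, 18.8]
```

It hit the hard stop at z = 0.065, about 9.3 mm down, with 19 N. I'll lift straight off and return to the start pose, so the wrist picture can be compared with the first one.

```bash
python3 -m jog '[[[0,0,0.2,0,0],[0,0,0.6,0,0],[0,0,0.8,0,0],[0.2,0.5,0.8,0,0],[0,0.5,0.8,0,0],[0,0.48,0.12,0,0],[0,0,0,0,0],[0,0,0,0,0]]]'
python3 -m jog '[[[0,0,0,0,0.99],[0,0,0,0,1],[0,0,0,0,1],[0,0,0,0,1],[0,0,0,0,1],[0,0,0,0,1],[0,0,0,0,1],[0,0,0,0,1]]]'
python3 - <<'E'
from h import *
i=camera("wrist");cv2.imwrite("pics/wrist1.png",i)
s=camera("side");cv2.imwrite("pics/side1.png",s)
f=lambda a,b:cv2.resize(a[b[0]:b[1],b[2]:b[3]],(400,300),interpolation=cv2.INTER_CUBIC)
w0=cv2.imread("pics/wrist0.png");s0=cv2.imread("pics/side0.png")
A=(180,330,230,430);B=(195,295,270,403)
cv2.imwrite("pics/cmp.png",np.vstack([np.hstack([f(w0,A),f(i,A)]),np.hstack([f(s0,B),f(s,B)])]))
for a,b in((w0,i),(s0,s)):
    d=(cv2.absdiff(a,b).max(2)>50).astype(np.uint8)
    n,_,st,_=cv2.connectedComponentsWithStats(d); print([r.tolist() for r in st[1:] if r[4]>12])
E
```

```text
time: 17.75
ee_pos: [0.5497, 0.0002, 0.228]
tcp_rot: [-179.9, 0.0, 90.1]
wrist_force: [-0.4, 0.6, -1.3]
opening: 0.0002
grasp_force: 0.0
time: 18.55
ee_pos: [0.55, -0.0, 0.2288]
tcp_rot: [180.0, 0.0, 90.0]
wrist_force: [-0.8, -0.3, 1.0]
opening: 0.0852
grasp_force: 0.0
[[144, 45, 30, 92, 209], [617, 62, 5, 18, 19], [190, 69, 35, 92, 116], [176, 88, 26, 1, 26], [621, 144, 5, 9, 17], [589, 193, 46, 2, 72], [200, 203, 22, 57, 102], [269, 203, 21, 1, 21], [181, 204, 18, 74, 144], [263, 204, 5, 11, 16], [308, 220, 32, 13, 56], [409, 222, 54, 28, 96], [256, 229, 4, 8, 13], [303, 233, 29, 11, 56], [292, 238, 40, 38, 229], [376, 272, 28, 6, 30], [408, 275, 11, 8, 16], [288, 276, 28, 11, 40], [288, 283, 28, 11, 32], [257, 301, 65, 23, 146], [234, 303, 102, 34, 274], [364, 304, 56, 20, 169], [232, 320, 72, 31, 120], [234, 332, 15, 8, 27], [232, 336, 14, 10, 33], [256, 342, 15, 6, 22], [623, 347, 17, 30, 99], [253, 348, 14, 7, 26], [225, 351, 14, 7, 26], [276, 351, 15, 5, 24], [341, 350, 16, 6, 20], [222, 356, 13, 9, 26], [245, 360, 15, 7, 30], [243, 365, 10, 9, 21], [229, 371, 14, 7, 34]]
[[309, 240, 18, 3, 38]]
```

View pics/cmp.png

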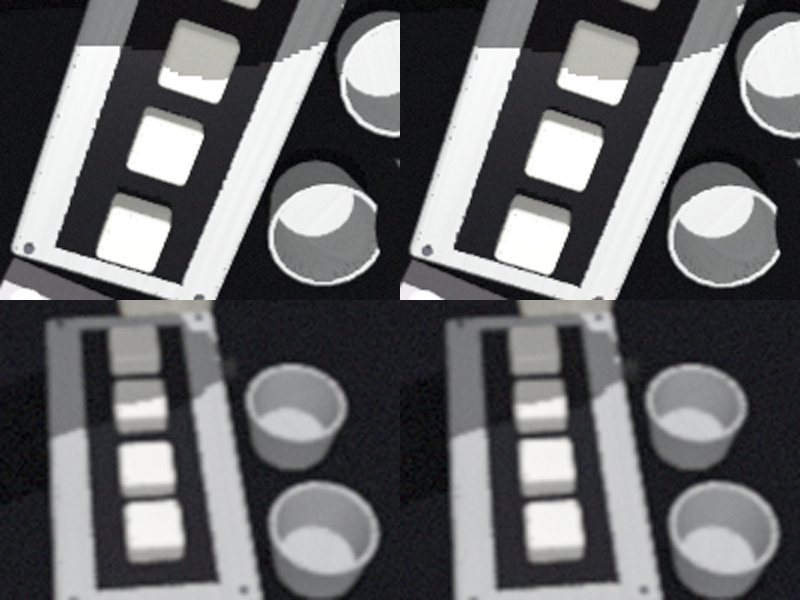

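The only change in the fixed side view is at the top edge of K2, around pixels (309–327, 240–243). Its side face is now taller, so the key has sprung up. The cups, the jar and everything else are where they were, and the robot is clear.

```bash
python3 -c "
from workcell import ticket
print(ticket.job_done())"
```

```text
the job is handed in; nothing more can be done
None
```

Key 2 was the latched one: I pressed it to its hard stop and it sprang up, keys 3 and 4 were only tapped lightly (about 3–4 mm), key 1 was never touched, nothing around the box moved, and the job is handed in at about 19 s.

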